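# Fasten the open latch of the upright sample case

## Robot

A 6-joint arm with a two-finger parallel gripper is mounted at the origin on the work surface. World frame = base frame: x ahead of the robot, y to its left, z up, the work surface at z = 0. Lengths are in m, angles in rad, forces in N, time in s.
With the tool pointing down it reaches from about 0.225 to 0.875 m from the base axis. Payload 3.4 kg.
Tool frame: the origin (TCP) lies at the very end of the fingers, on their centre line; the grasp point (between the pads) lies 19 mm behind it; z points along the fingers, y is the direction in which the jaws open and shut (so a half turn about z gives the same grasp; the last joint's range is limited). The gripper opens to 85 mm and grips with 20 to 120 N. Pads are 22 mm wide; open, the fingers measure 114 mm over their backs; the gripper's body (76 mm by 85 mm) begins 54 mm behind the grasp point. The pads swing forward as they close: fully open they stand 13 mm farther back than shut.
Start: joints at [1.014, 0.276, 1.505, -0, 1.361, -0.121], TCP at [0.243, 0.521, 0.231] pointing down, gripper open.
Joint ranges: [-2.89, 2.89], [-0.75, 2.08], [0.22, 2.7], [-1.18, 4.32], [0.11, 2.71], [-2.7, 2.7]. Speed limits (rad/s): [2.57, 2.57, 3.14, 3.14, 3.14, 3.14].

## Interface

Orientations are given as a unit quaternion [w, x, y, z].
In Python, from cell import observe, snapshot, close_job gives the robot as it stands. The module is installed in compiled form; this text tells all that it offers.
- The arm moves only by the tool step_arm, never from a script. Its argument "deltas" is one flat list of numbers, 7 for each row, row after row: the closure, from 0 (fully open) to 1 (shut), then the shift along the tool's x, y, z in m, then the turn, a rotation vector about the tool's x, y, z in rad. A call has 1 to 20 rows; each row shifts and turns the commanded pose from where the row before left it, along the tool's axes as they then stand; what a row does not reach is not made up. A row lasts 1/8 s, in which the tool goes at most 62.5 mm and 10.7 degrees, less where a joint would pass 70% of its speed; a pose out of reach is approached as far as the arm can. A call is refused whole if a number of a shift passes 0.0625 or a number of a turn 0.188, either way. A call with a gripper value outside its range is refused whole. The fingers move at their own pace and stop on an object; the grip force is fixed at half the most. Time passes only in rows, so rows that do not move let the fingers close. It gives the time, the measured TCP pose, the force and the opening at its end, in the units of the state.
- observe(): the state, without advancing time (a new reading comes with each control period).
- snapshot(name): name is "side" or "top"; returns a dict with "image" (420x560x3 uint8, red, green, blue), "depth" (420x560 float32, m along the optical axis (not along the pixel's ray), 0 where there is no reading), "camera_matrix" (3x3 intrinsics, pixels), "R" (3x3) and "t" (3): a world point X has camera coordinates R X + t. Camera axes: x right, y down, z forward; pixel columns grow to the right and rows downward; lengths in m; the calibration is good to about 2 mm. A picture is of the moment at which its call begins.
- close_job(): hands the job in, once; it reports no verdict.
The state is a dict: "time_s": time; "qpos": joint angles; "joint_velocities": joint speeds; "tau": joint torques, N m; "tcp_pos": TCP position; "eef_rot": TCP orientation; "force": force on the tool from outside, world axes, zero at the start; "torque": the same for the moment, N m; "width": finger opening in m.
Only numpy, scipy, OpenCV 4.12 (cv2) and the standard library are available. Lean on these libraries where they do the work, as an engineer would, in place of code of your own. Each camera call takes 0.05 s, during which the arm holds its last target.

## Task

The hard case for the blood samples stands upright in its dock with one of its two top latches still open. Swing that latch's lever forward, hook its wire bail under the lip of the keeper on the other shell, then press the lever back past centre until it lies flat and the case is drawn shut. Go by feel and never push on the case or its latch with more than 15 N, and leave the other things on the table where they are.

Things in the scene. Friction and masses are not known exactly. Their poses are not given: they have to be found in the camera images.
- dock: Low aluminium dock, 206 (x) by 370 (y) mm, upstand 30 mm, fixed on a plinth. Origin: centre of its underside; z up. The dark hard case (150 by 320, 200 high) stands upright in it, axes parallel to the dock's, its top 206 mm above the dock's origin. The case has play: its centre lies up to 16 mm off the dock's in x and 8 in y, unmeasured, to be found by touch or sight. 30 N does not shift it.
- lever (a joint): Angle of the open latch's lever, rad. Axle parallel to y, at x = -14, y = +100 from the case's centre, 12 mm above its top. 0: flat, pointing to -x (fastened, a stop); pi/2: upright; 2.15: leaning over the keeper (a stop). Steel strip 20 mm wide reaching 58 mm from the axle; inner face 2.3, outer (upper when flat) 4.8 mm from the axle's plane. It stays where left (1 N at its end moves it).
- bail (a joint): Angle of the bail on the lever, rad, -0.5 to 2.75. Bail: loop of 4 mm wire, 40 mm wide, legs either side of the lever, crossbar parallel to y. Pivot 14 mm from the axle along the lever (0.095 rad above its line when flat); crossbar 48.6 mm from the pivot, its angle above +x = this value minus the lever's, so swinging the lever back lifts an unhooked bail. It stays where left; 0.5 N turns it.
- shell (a joint): Far shell (x > 0, with the keeper) ajar on its gasket, rad: 0.041 unlatched (5 mm at the keeper), about 0.005 drawn shut; spring, 16 N per mm. Hooked, the lever goes taut at about 1.2 rad, resists most near 0.75 (6 to 9 N pressed 46 mm from the axle, more nearer in) and passes dead centre at 0.1. There is a second, fastened latch at y = -100 and a folded handle between, 15 mm high: leave them.
- keeper_home (a point): Fixed to the dock: where the crossbar's centre would be when hooked, case ajar, if the case stood centred (x = 26, y = 100, z = 211 mm). The keeper has a post (16 mm wide) just to -x of this and a lip over it towards +x: edge 1.6 mm to +x, underside 2 and top 3.8 mm above. Case top 5 mm below, flat for 45 mm beyond. The crossbar goes down beyond the lip's edge, lever beyond 1.8 rad, then back under it.
- tube_rack: White foam rack 130 x 230 x 40 mm with gold-capped tubes standing to 100 mm, loose; leave alone. Origin: centre of underside.
- small_rack: White foam rack 90 x 160 x 30 mm with green-capped tubes standing to 94 mm, loose; leave alone. Origin: centre of underside.
- tape_roll: Roll of tape, 54 mm across, 19 mm high, lying beside the case on its near side; leave alone. Origin: centre of underside.
- cup_stack: Stack of clear bluish cups, 63 mm across, about 85 mm high, beyond the case; leave alone. Origin: centre of underside.
- gel_bottle: Pale bottle with white cap, 60 mm across, 150 mm high; leave alone. Origin: centre of underside.
- swab_jar: Glass jar with metal lid, 72 mm across, 100 mm high; leave alone. Origin: centre of underside.

How it is judged:
By the outcome, as a careful person would: the job done as asked, in the order asked, and still so for the second after the job is handed in, with the robot touching nothing.
It also fails if it takes over 67 s, if anything falls off the work surface, if the arm or the gripper's body presses on something with over 40 N, if the wrist force passes 120 N, or if a joint passes its speed limit or range.

## Working session

There is one attempt and no reset: what is moved stays moved. The work goes in short steps, Python scripts to look and compute and a tool call to move; the robot and the scene stay as the last step left them, time stands still between calls to the robot, and variables do not carry over. Pictures are saved under pics/ and viewed, and the job is handed in when it is done.

Besides the shell and the picture viewer there is one more tool, called after "Call:" as name(argument=value, ...) on one line, values as JSON. step_arm: Moves the arm, as the interface text tells. Its arguments: {"type":"object","properties":{"deltas":{"type":"array","items":{"type":"number"}}},"required":["deltas"]}

```bash
mkdir -p pics; python3 - <<'E'
from cell import *
import cv2,numpy as np,pickle
o=observe();print(o)
for n in("side","top"):
    s=snapshot(n);pickle.dump(s,open(n+'.pkl','wb'));cv2.imwrite(f'pics/{n}0.png',s['image'][:,:,::-1])
    print(n,s['camera_matrix'],s['R'],s['t'],-s['R'].T@s['t'])
E
```

```text
{'time_s': 0.0, 'qpos': array([ 1.01402291e+00,  2.76573289e-01,  1.50612813e+00,  9.15566061e-06,
        1.36069054e+00, -1.21027130e-01]), 'joint_velocities': array([-5.25836667e-04, -3.12403555e-04,  3.36961424e-04, -9.22793069e-05,
        3.07490170e-04,  2.45537756e-04]), 'tau': array([ 6.14186301e-04, -4.16783524e+01, -2.45806360e+01, -8.78783817e-05,
        1.12146424e-02,  2.26467267e-05]), 'tcp_pos': array([0.24243696, 0.52081337, 0.23045408]), 'eef_rot': array([-3.03311392e-04,  2.16154384e-01,  9.76358783e-01, -8.46993228e-04]), 'force': array([0.46123985, 0.36209787, 0.15688734]), 'torque': array([ 0.02596803, -0.03831885,  0.01487255]), 'width': 0.08548427483726463}
side [[509.13153001   0.         278.56254508]
 [  0.         509.13153001 204.66159653]
 [  0.           0.           1.        ]] [[ 0.89817564 -0.43942245 -0.01372687]
 [-0.33901685 -0.6723928  -0.65799354]
 [ 0.27990729  0.59564741 -0.75289845]] [-0.51211504  0.2862406   1.32738911] [ 0.18546375 -0.82322461  1.18070393]
top [[428.83077301   0.         279.83510729]
 [  0.         428.83077301 208.99240188]
 [  0.           0.           1.        ]] [[ 0.01885999 -0.99972193  0.01415514]
 [-0.99345621 -0.02033311 -0.11238913]
 [ 0.11264569 -0.01194286 -0.99356344]] [-0.03347254  0.57348155  1.22789269] [ 0.43204328 -0.00713803  1.28491619]
```

View pics/side0.png

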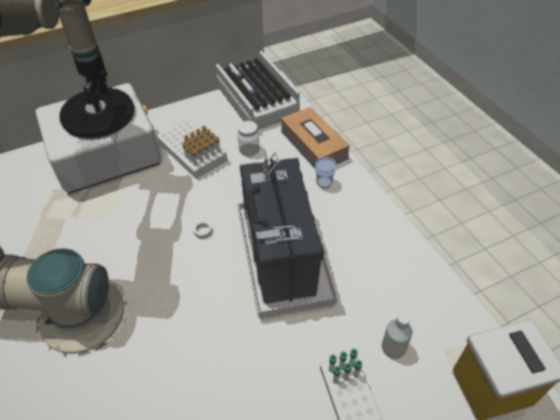

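View pics/top0.png

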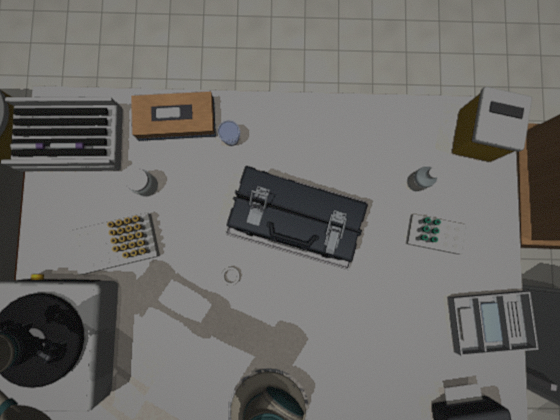

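The open latch stands up at about (270,170) in the side view. In the top view it is at about (258,203). Next I'll enlarge both.

```bash
python3 - <<'E'
import cv2,pickle
for n,(r0,r1,c0,c1),k in(("side",(140,320,220,350),4),("top",(155,275,215,380),5)):
    s=pickle.load(open(n+'.pkl','rb'));im=s['image'][r0:r1,c0:c1,::-1]
    im=cv2.resize(im,None,fx=min(800/(c1-c0),600/(r1-r0)),fy=min(800/(c1-c0),600/(r1-r0)),interpolation=cv2.INTER_CUBIC)
    cv2.imwrite(f'pics/{n}0c.png',cv2.convertScaleAbs(im,alpha=1.6,beta=10));print(im.shape)
E
```

```text
(600, 433, 3)
(582, 800, 3)
```

View pics/side0c.png

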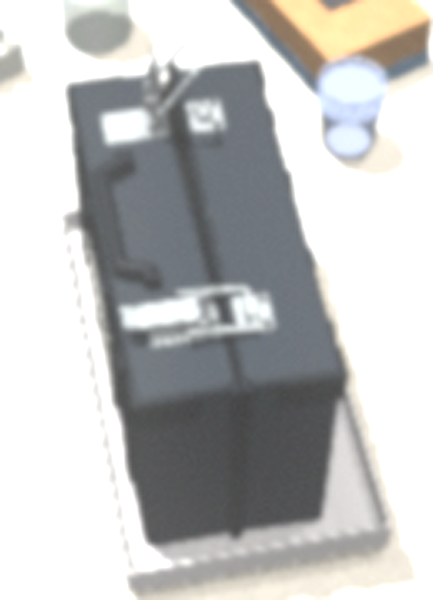

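View pics/top0c.png

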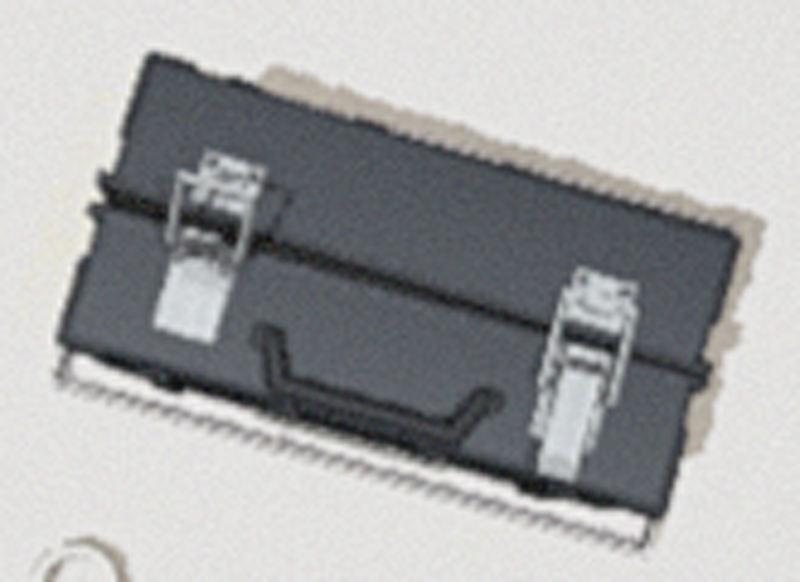

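```bash
cat > h.py <<'E'
import numpy as np,cv2,pickle
def cloud(s):
    d=s['depth'];K=s['camera_matrix'];v,u=np.indices(d.shape)
    p=np.stack([(u-K[0,2])/K[0,0]*d,(v-K[1,2])/K[1,1]*d,d],-1)
    return (p-s['t'])@s['R']
def ray(s,u,v,z):
    K=s['camera_matrix'];r=np.array([(u-K[0,2])/K[0,0],(v-K[1,2])/K[1,1],1])@s['R']
    c=-s['R'].T@s['t'];return c+r*(z-c[2])/r[2]
def proj(s,X):
    q=s['R']@np.asarray(X,float)+s['t'];K=s['camera_matrix'];return K[0,0]*q[0]/q[2]+K[0,2],K[1,1]*q[1]/q[2]+K[1,2]
E
python3 - <<'E'
from h import *
for n,(r0,r1,c0,c1) in(("top",(155,275,215,380)),("side",(140,320,220,350))):
    s=pickle.load(open(n+'.pkl','rb'));W=cloud(s);im=s['image'].astype(int)
    dark=(im.max(2)<90); m=np.zeros_like(dark);m[r0:r1,c0:c1]=True
    ok=dark&m&(s['depth']>0)
    z=W[...,2][ok];h,e=np.histogram(z,bins=np.arange(-.02,.4,.01));print(n,list(zip(e.round(2),h)))
    top=ok&(abs(W[...,2]-np.median(z[z>.15]))<.012)
    P=W[top];print(len(P),np.median(P[:,2]),P[:,2].std())
    A=np.c_[P[:,:2],np.ones(len(P))];print(np.linalg.lstsq(A,P[:,2],rcond=None)[0])
    r=cv2.minAreaRect((P[:,:2]*1000).astype(np.float32));print(r)
    # bright, high pixels
    hi=m&(W[...,2]>np.median(P[:,2])+.012)&(s['depth']>0)
    vv,uu=np.nonzero(hi)
    for a,b in list(zip(uu,vv))[:150:2]:print(a,b,W[b,a].round(3),im[b,a])
E
```

```text
top [(np.float64(-0.02), np.int64(0)), (np.float64(-0.01), np.int64(21)), (np.float64(0.0), np.int64(19)), (np.float64(0.01), np.int64(1)), (np.float64(0.02), np.int64(63)), (np.float64(0.03), np.int64(25)), (np.float64(0.04), np.int64(56)), (np.float64(0.05), np.int64(19)), (np.float64(0.06), np.int64(13)), (np.float64(0.07), np.int64(15)), (np.float64(0.08), np.int64(10)), (np.float64(0.09), np.int64(14)), (np.float64(0.1), np.int64(10)), (np.float64(0.11), np.int64(17)), (np.float64(0.12), np.int64(20)), (np.float64(0.13), np.int64(23)), (np.float64(0.14), np.int64(20)), (np.float64(0.15), np.int64(30)), (np.float64(0.16), np.int64(24)), (np.float64(0.17), np.int64(19)), (np.float64(0.18), np.int64(21)), (np.float64(0.19), np.int64(24)), (np.float64(0.2), np.int64(87)), (np.float64(0.21), np.int64(540)), (np.float64(0.22), np.int64(6071)), (np.float64(0.23), np.int64(296)), (np.float64(0.24), np.int64(110)), (np.float64(0.25), np.int64(29)), (np.float64(0.26), np.int64(17)), (np.float64(0.27), np.int64(13)), (np.float64(0.28), np.int64(10)), (np.float64(0.29), np.int64(13)), (np.f
[... 7346 characters left out ...]
67 171 [0.554 0.026 0.255] [78 80 80]
270 171 [0.556 0.013 0.265] [91 93 93]
266 172 [0.551 0.026 0.252] [79 80 81]
268 172 [0.553 0.019 0.257] [91 94 94]
265 173 [0.55  0.03  0.246] [83 85 84]
267 173 [0.551 0.019 0.255] [93 95 96]
269 173 [0.556 0.019 0.253] [82 84 84]
266 174 [0.551 0.027 0.244] [82 84 85]
268 174 [0.555 0.024 0.244] [85 86 87]
266 175 [0.551 0.027 0.24 ] [84 85 85]
268 175 [0.557 0.028 0.237] [76 77 78]
266 176 [0.55  0.026 0.238] [87 88 89]
268 176 [0.554 0.021 0.24 ] [72 74 74]
268 177 [0.553 0.021 0.237] [72 74 73]
256 185 [0.514 0.01  0.236] [60 62 66]
255 186 [0.51  0.006 0.238] [56 59 61]
257 186 [0.514 0.001 0.241] [55 57 59]
259 186 [0.52  0.003 0.237] [56 59 62]
```

```bash
python3 - <<'E'
from h import *
def show(n,r,c,k,name):
    s=pickle.load(open(n+'.pkl','rb'));im=s['image'][r[0]:r[1],c[0]:c[1],::-1]
    im=cv2.resize(im,None,fx=k,fy=k,interpolation=cv2.INTER_NEAREST)
    cv2.imwrite(name,cv2.convertScaleAbs(im,alpha=1.5,beta=0))
show('top',(180,235),(235,275),10,'pics/t_latch.png')
show('top',(205,260),(318,358),10,'pics/t_latch2.png')
show('side',(145,190),(245,300),12,'pics/s_latch.png')
for n,(r0,r1,c0,c1) in(("top",(155,275,215,380)),("side",(140,320,220,350))):
    s=pickle.load(open(n+'.pkl','rb'));W=cloud(s);im=s['image'].astype(int)
    m=np.zeros(im.shape[:2],bool);m[r0:r1,c0:c1]=True
    m&=(s['depth']>0)&(im.max(2)<90)&(abs(W[...,2]-.224)<.006)
    m=cv2.morphologyEx(m.astype(np.uint8),cv2.MORPH_OPEN,np.ones((3,3)))>0
    P=W[m]
    # yaw from minAreaRect of eroded, then extents
    for deg in (-16.8,-16.5,-16.2,-15.9,-15.6):
        a=np.radians(deg);R=np.array([[np.cos(a),np.sin(a)],[-np.sin(a),np.cos(a)]])
        L=(P[:,:2]-[.541,-.065])@R.T
        lo=[];hi=[]
        ys=np.arange(-.14,.15,.02)
        for y in ys:
            q=L[abs(L[:,1]-y)<.01];lo.append(np.percentile(q[:,0],.5));hi.append(np.percentile(q[:,0],99.5))
        yl=[];yh=[]
        for x in list(np.arange(-.06,-.02,.01))+list(np.arange(.03,.065,.01)):
            q=L[abs(L[:,0]-x)<.005];yl.append(q[:,1].min());yh.append(q[:,1].max())
        print(n,deg,'slope lo/hi',np.polyfit(ys,lo,1)[0].round(4),np.polyfit(ys,hi,1)[0].round(4),'x',np.median(lo).round(4),np.median(hi).round(4),'y',np.median(yl).round(4),np.median(yh).round(4))
E
```

```text
top -16.8 slope lo/hi -0.036 -0.0074 x -0.0707 0.0758 y -0.1595 0.1629
top -16.5 slope lo/hi -0.0729 -0.0023 x -0.0711 0.0757 y -0.1591 0.1626
top -16.2 slope lo/hi -0.0677 0.0026 x -0.0715 0.0758 y -0.1591 0.1628
top -15.9 slope lo/hi -0.0762 0.0079 x -0.0718 0.0761 y -0.1591 0.1633
top -15.6 slope lo/hi -0.0697 0.0136 x -0.0722 0.0758 y -0.1592 0.1631
side -16.8 slope lo/hi -0.0237 -0.0098 x -0.0703 0.075 y -0.1623 0.154
side -16.5 slope lo/hi -0.0182 -0.0046 x -0.0699 0.0752 y -0.1623 0.1539
side -16.2 slope lo/hi -0.0143 0.0011 x -0.0706 0.0748 y -0.1623 0.1544
side -15.9 slope lo/hi -0.0106 0.0064 x -0.071 0.0747 y -0.1623 0.1541
side -15.6 slope lo/hi -0.005 0.0118 x -0.0716 0.0745 y -0.1622 0.1541
```

View pics/t_latch.png

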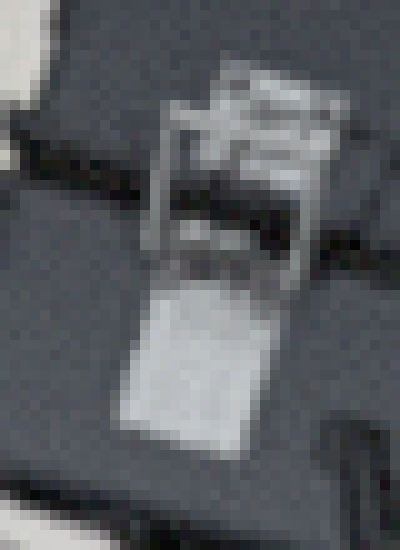

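View pics/s_latch.png

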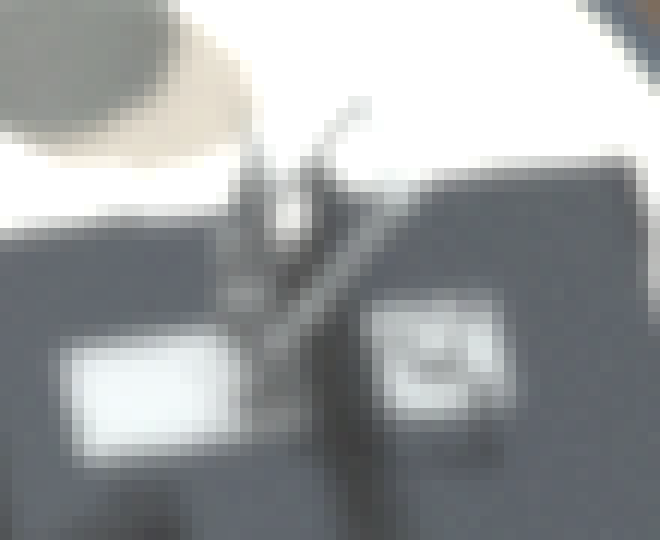

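View pics/t_latch2.png

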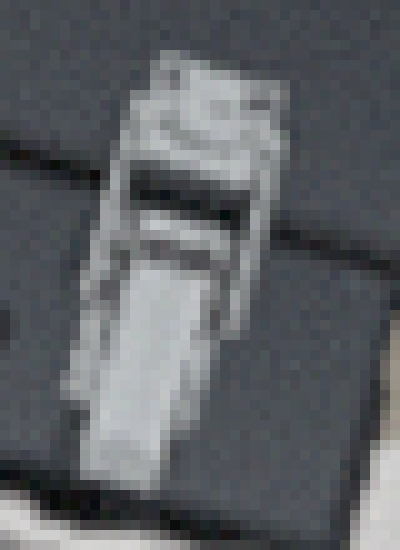

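Call:
step_arm(deltas=[1,0,0,-0.03,0,0,-0.152,1,-0.028,-0.027,-0.02,0,0,0,1,-0.028,-0.027,0,0,0,0,1,-0.028,-0.027,0,0,0,0,1,-0.028,-0.027,0,0,0,0,1,-0.028,-0.027,0,0,0,0,1,-0.028,-0.027,0,0,0,0,1,-0.028,-0.027,0,0,0,0,1,-0.028,-0.027,0,0,0,0,1,-0.028,-0.027,0,0,0,0,1,-0.028,-0.027,0,0,0,0,1,-0.028,-0.027,0,0,0,0,1,-0.028,-0.027,0,0,0,0,1,0,0,0,0,0,0])

```text
time_s: 1.85
tcp_pos: [0.4755, 0.1142, 0.2807]
eef_rot: [-0.0, 0.143, 0.99, -0.0]
force: [0.0, 0.5, 0.4]
width: 0.0001
```

```bash
cat >> h.py <<'E'
O=np.array([.540,-.062,.224]);A=np.radians(-16.2)
RC=np.array([[np.cos(A),np.sin(A),0],[-np.sin(A),np.cos(A),0],[0,0,1]])
def cs(p): return ((np.asarray(p)-O)@RC.T*1000).round(1)
def st():
    from cell import observe
    from scipy.spatial.transform import Rotation as Ro
    o=observe();q=o['eef_rot'];M=Ro.from_quat([q[1],q[2],q[3],q[0]]).as_matrix()
    print('t',o['time_s'],'case mm',cs(o['tcp_pos']),'F case',(RC@o['force']).round(2),'w',round(o['width'],4))
    print('tool axes in case',(RC@M).round(3).T.tolist())
E
python3 -c "from h import *;st()"
```

```text
t 1.85 case mm [-111.1  151.2   56.7] F case [-0.11  0.47  0.38] w 0.0001
tool axes in case [[-1.0, 0.005, 0.0], [0.005, 1.0, -0.001], [-0.0, -0.001, -1.0]]
```

Call:
step_arm(deltas=[1,-0.028,-0.026,0.003,0,0,0,1,-0.028,-0.025,0.004,0,0,0,1,-0.012,0,0,0,0,0,1,-0.012,0,0,0,0,0,1,0,0,0,0,0,0])

```text
time_s: 2.48
tcp_pos: [0.5375, 0.0458, 0.2742]
eef_rot: [-0.0, 0.141, 0.99, 0.0]
force: [1.0, 0.4, -1.2]
width: -0.0001
```

```bash
cat > pic.py <<'E'
import sys
from h import *;from cell import snapshot
st();tag=sys.argv[1]
ims=[]
for n,r,c in(("side",(130,210),(225,330)),("top",(150,240),(220,320))):
    s=snapshot(n);pickle.dump(s,open(n+'_'+tag+'.pkl','wb'));im=s['image'][r[0]:r[1],c[0]:c[1],::-1]
    ims.append(cv2.resize(im,(390,350),interpolation=cv2.INTER_CUBIC))
cv2.imwrite(f'pics/{tag}.png',cv2.convertScaleAbs(np.hstack(ims),alpha=1.4))
E
python3 pic.py a1
```

```text
t 2.475 case mm [-32.5 102.8  50.2] F case [ 0.83  0.69 -1.16] w -0.0001
tool axes in case [[-1.0, 0.0, 0.0], [0.0, 1.0, 0.001], [-0.0, 0.001, -1.0]]
```

View pics/a1.png

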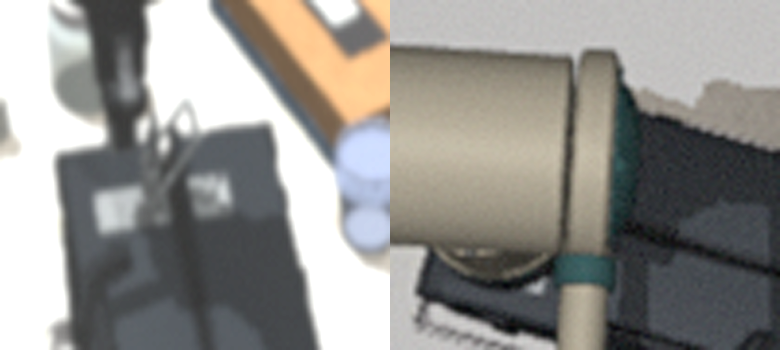

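The shut fingers stand just left of the upright lever in the side view. I'll push it forward.

Call:
step_arm(deltas=[1,-0.003,-0.001,0,0,0,0,1,-0.003,-0.001,0,0,0,0,1,-0.003,0,0,0,0,0,1,-0.003,0,0,0,0,0,1,-0.003,0,0,0,0,0,1,-0.003,0,0,0,0,0])

```text
time_s: 3.32
tcp_pos: [0.5538, 0.0378, 0.2741]
eef_rot: [-0.0, 0.141, 0.99, 0.0]
force: [-0.2, 0.5, -0.0]
width: -0.0001
```

```bash
python3 pic.py a2
```

```text
t 3.325 case mm [-14.6  99.7  50.1] F case [-0.34  0.41 -0.  ] w -0.0001
tool axes in case [[-1.0, 0.001, 0.001], [0.001, 1.0, -0.0], [-0.001, -0.0, -1.0]]
```

View pics/a2.png

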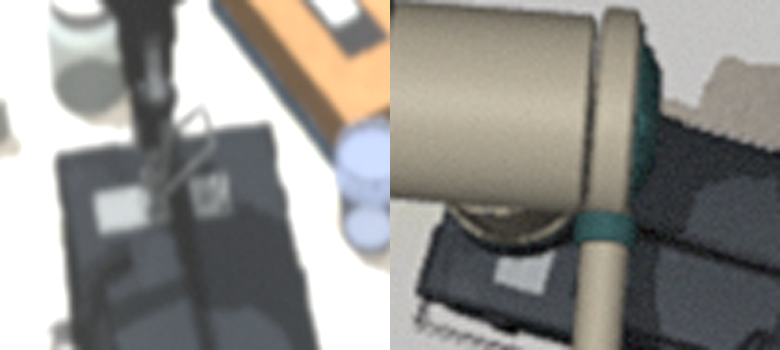

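The bail has moved right and down in the side view, so the lever is following with little force. I'll continue.

Call:
step_arm(deltas=[1,-0.003,0,0,0,0,0,1,-0.003,0,0,0,0,0,1,-0.003,0,0,0,0,0,1,-0.002,0,0,0,0,0])

```text
time_s: 3.92
tcp_pos: [0.5646, 0.0347, 0.2743]
eef_rot: [0.0, 0.141, 0.99, 0.0]
force: [-0.7, 0.5, 0.0]
width: 0.0002
```

```bash
python3 pic.py a3
```

```text
t 3.925 case mm [-3.3 99.7 50.3] F case [-0.79  0.27  0.01] w 0.0002
tool axes in case [[-1.0, 0.001, -0.0], [0.001, 1.0, 0.0], [0.0, 0.0, -1.0]]
```

View pics/a3.png

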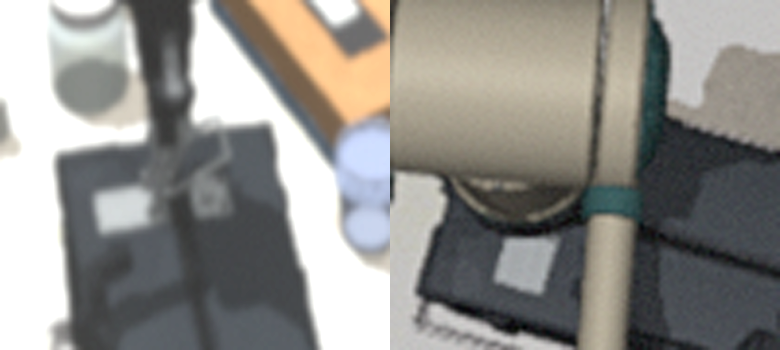

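```bash
python3 - <<'E'
from h import *
s=pickle.load(open('side_a3.pkl','rb'));W=cloud(s);C=(W-O)@RC.T*1000
m=(s['depth']>0)&(C[...,0]>-20)&(C[...,0]<60)&(C[...,1]>75)&(C[...,1]<130)&(C[...,2]>9)&(C[...,2]<75)
for v,u in zip(*np.nonzero(m)):print(u,v,C[v,u].round(0),s['image'][v,u])
E
```

```text
264 154 [-15. 107.  73.] [113 110 104]
276 155 [ 16. 108.  63.] [133 134 131]
283 155 [ 36. 118.  50.] [194 195 192]
275 156 [ 14. 109.  59.] [85 86 84]
276 156 [ 16. 106.  62.] [134 135 133]
281 156 [ 31. 120.  47.] [179 180 178]
282 156 [ 33. 119.  47.] [175 176 175]
283 156 [ 35. 115.  50.] [173 175 174]
265 157 [-14.  95.  74.] [96 96 94]
273 157 [ 6. 93. 72.] [62 63 63]
274 157 [ 10. 106.  59.] [68 70 69]
275 157 [12. 99. 65.] [83 85 84]
276 157 [15. 99. 65.] [124 125 123]
280 157 [ 28. 117.  47.] [156 156 155]
281 157 [ 31. 118.  45.] [154 155 153]
282 157 [ 33. 116.  46.] [154 156 155]
283 157 [ 35. 113.  49.] [155 156 155]
284 157 [ 37. 113.  48.] [167 168 166]
265 158 [-14.  92.  73.] [108 109 108]
266 158 [-12.  94.  71.] [73 75 74]
271 158 [ 0. 89. 74.] [46 45 45]
272 158 [ 3. 87. 75.] [56 56 56]
273 158 [ 6. 92. 70.] [68 69 69]
274 158 [ 10. 104.  58.] [73 75 75]
275 158 [ 12. 103.  59.] [81 82 82]
276 158 [14. 94. 66.] [103 105 103]
278 158 [ 23. 121.  40.] [139 140 138]
279 158 [ 25. 116.  44.] [134 136 135]
280 158 [ 28. 116.  43.] [134 135 134]
283 158 [ 34. 106.  52.
[... 6251 characters left out ...]
3. 92.  9.] [87 90 90]
281 174 [25. 90. 11.] [88 89 90]
282 174 [28. 89. 11.] [91 93 93]
265 175 [-17.  88.  18.] [118 121 121]
266 175 [-15.  87.  17.] [93 96 96]
267 175 [-12.  89.  15.] [76 78 78]
268 175 [-9. 91. 12.] [70 71 70]
265 176 [-17.  88.  14.] [113 116 116]
266 176 [-15.  84.  17.] [91 93 93]
267 176 [-12.  86.  15.] [76 77 77]
268 176 [-10.  86.  14.] [69 71 70]
269 176 [-7. 84. 15.] [65 67 67]
265 177 [-17.  87.  11.] [102 105 105]
266 177 [-15.  85.  12.] [82 84 84]
267 177 [-12.  88.   9.] [73 75 75]
268 177 [-10.  84.  12.] [69 71 71]
269 177 [-7. 86. 10.] [68 70 70]
265 178 [-18.  84.  10.] [96 98 98]
267 178 [-13.  83.  10.] [76 77 77]
268 178 [-10.  84.   9.] [74 75 75]
```

The crossbar is at about (36, 100, 50) mm in the case frame, and the lip edge at about x 28, z 9. That agrees with the lever being at about 2.0 rad. I'll go over it and bring the bail down.

Call:
step_arm(deltas=[1,0.008,0,0,0,0,0,1,0,0,-0.025,0,0,0,1,0,0,-0.03,0,0,0,1,-0.02,0,-0.005,0,0,0,1,-0.02,0,0,0,0,0,1,-0.016,0,0,0,0,0,1,0,0,0.02,0,0,0,1,0,0,0.02,0,0,0,1,0,0,0,0,0,0])

```text
time_s: 5.15
tcp_pos: [0.6094, 0.0214, 0.2925]
eef_rot: [-0.002, 0.141, 0.99, -0.0]
force: [-0.8, 0.4, -0.2]
width: 0.0001
```

```bash
python3 pic.py a4
```

```text
t 5.15 case mm [43.3 99.5 68.5] F case [-0.93  0.2  -0.18] w 0.0001
tool axes in case [[-1.0, 0.001, 0.004], [0.001, 1.0, -0.001], [-0.004, -0.001, -1.0]]
```

View pics/a4.png

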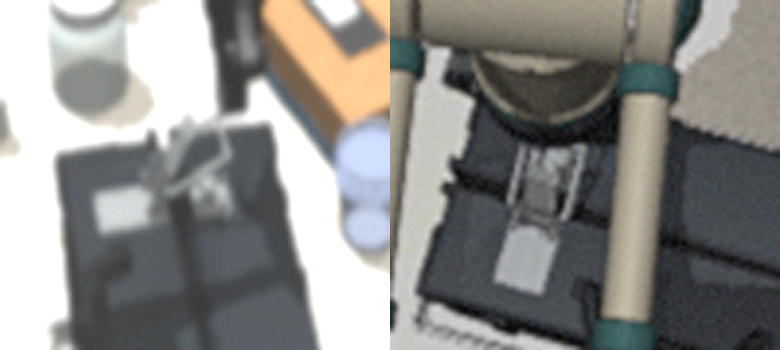

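Call:
step_arm(deltas=[1,0,0,0.008,0,0,0,1,0,0,0.005,0,0,0,1,0,0,0.005,0,0,0,1,0,0,0.005,0,0,0,1,0,0,0.005,0,0,0,1,0,0,0.005,0,0,0])

```text
time_s: 6.0
tcp_pos: [0.6105, 0.0213, 0.261]
eef_rot: [0.0, 0.141, 0.99, 0.0]
force: [1.2, -0.5, -0.4]
width: 0.0004
```

```bash
python3 pic.py a5
```

```text
t 6.0 case mm [44.4 99.7 37. ] F case [ 1.26 -0.16 -0.44] w 0.0004
tool axes in case [[-1.0, 0.001, -0.0], [0.001, 1.0, 0.0], [0.0, 0.0, -1.0]]
```

View pics/a5.png

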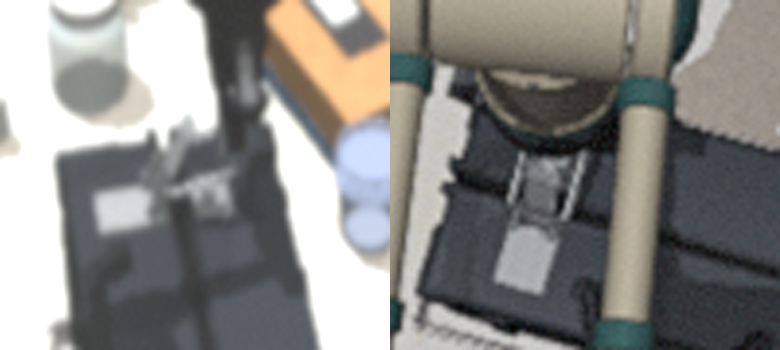

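The bail is following the fingertip down; its legs now lie near horizontal.

Call:
step_arm(deltas=[1,0,0,0.005,0,0,0,1,0,0,0.005,0,0,0,1,0,0,0.005,0,0,0,1,0,0,0.005,0,0,0,1,0,0,0.005,0,0,0,1,0,0,0.002,0,0,0])

```text
time_s: 6.85
tcp_pos: [0.6102, 0.0213, 0.2338]
eef_rot: [-0.0, 0.141, 0.99, 0.0]
force: [-0.3, -0.0, 0.5]
width: -0.0002
```

```bash
python3 pic.py a6
```

```text
t 6.85 case mm [44.2 99.6  9.8] F case [-0.33 -0.1   0.5 ] w -0.0002
tool axes in case [[-1.0, 0.001, 0.001], [0.001, 1.0, -0.0], [-0.001, -0.0, -1.0]]
```

View pics/a6.png

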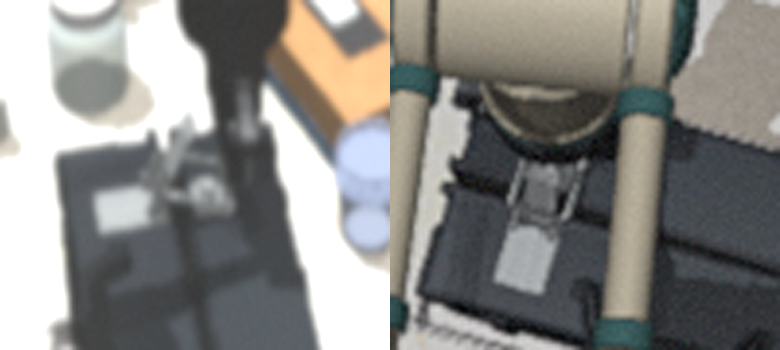

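Call:
step_arm(deltas=[1,0,0,0.0015,0,0,0,1,0,0,0.0015,0,0,0,1,0,0,0.001,0,0,0])

```text
time_s: 7.32
tcp_pos: [0.6104, 0.0213, 0.2303]
eef_rot: [0.0, 0.141, 0.99, 0.0]
force: [0.8, -0.0, -0.5]
width: -0.0001
```

Call:
step_arm(deltas=[1,0,0,0.0007,0,0,0,1,0,0,0,0,0,0])

```text
time_s: 7.58
tcp_pos: [0.6105, 0.0213, 0.2295]
eef_rot: [0.0, 0.141, 0.99, 0.0]
force: [-0.2, 0.2, -0.3]
width: -0.0001
```

Call:
step_arm(deltas=[1,0,0,0.0007,0,0,0,1,0,0,0,0,0,0])

```text
time_s: 7.82
tcp_pos: [0.6105, 0.0213, 0.2289]
eef_rot: [0.0, 0.141, 0.99, 0.0]
force: [-0.2, 0.2, 0.1]
width: -0.0002
```

Call:
step_arm(deltas=[1,0,0,0.0005,0,0,0,1,0,0,0,0,0,0])

```text
time_s: 8.07
tcp_pos: [0.6104, 0.0213, 0.2284]
eef_rot: [-0.0, 0.141, 0.99, 0.0]
force: [-0.3, -0.4, 0.0]
width: -0.0001
```

Call:
step_arm(deltas=[1,0,0,0.0005,0,0,0,1,0,0,0,0,0,0])

```text
time_s: 8.32
tcp_pos: [0.6105, 0.0213, 0.2279]
eef_rot: [0.0, 0.141, 0.99, 0.0]
force: [0.2, -0.4, -0.0]
width: -0.0
```

Call:
step_arm(deltas=[1,0,0,0.0005,0,0,0,1,0,0,0,0,0,0])

```text
time_s: 8.57
tcp_pos: [0.6105, 0.0213, 0.2274]
eef_rot: [0.0, 0.141, 0.99, 0.0]
force: [-0.6, -1.0, -0.4]
width: -0.0001
```

Call:
step_arm(deltas=[1,0,0,0.0005,0,0,0,1,0,0,0,0,0,0])

```text
time_s: 8.82
tcp_pos: [0.6105, 0.0213, 0.2272]
eef_rot: [0.0, 0.141, 0.99, 0.0]
force: [-0.1, -0.2, 1.5]
width: -0.0004
```

Call:
step_arm(deltas=[1,0,0,0.0005,0,0,0,1,0,0,0,0,0,0])

```text
time_s: 9.07
tcp_pos: [0.6105, 0.0213, 0.227]
eef_rot: [0.0, 0.141, 0.99, 0.0]
force: [-2.0, 0.5, 4.7]
width: 0.0001
```

```bash
python3 pic.py a7
```

```text
t 9.075 case mm [44.5 99.7  3. ] F case [-2.08 -0.03  4.74] w 0.0001
tool axes in case [[-1.0, 0.001, -0.001], [0.001, 1.0, 0.0], [0.001, 0.0, -1.0]]
```

View pics/a7.png

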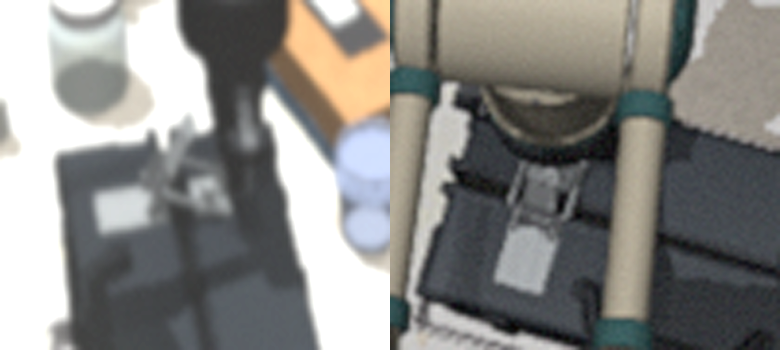

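The wire touched down on the case at tip z 0.2272, so the case top is at about 0.2232. Next I go beyond the bar and down behind it.

Call:
step_arm(deltas=[1,0,0,-0.005,0,0,0,1,0,0,-0.005,0,0,0,1,-0.0065,0,0,0,0,0,1,-0.0065,0,0,0,0,0,1,0,0,0.006,0,0,0,1,0,0,0.004,0,0,0,1,0,0,0,0,0,0])

```text
time_s: 10.05
tcp_pos: [0.6224, 0.0178, 0.2256]
eef_rot: [-0.001, 0.141, 0.99, 0.0]
force: [0.1, 1.1, 0.1]
width: 0.0
```

```bash
python3 pic.py a8
```

```text
t 10.05 case mm [56.8 99.6  1.6] F case [-0.21  1.09  0.14] w 0.0
tool axes in case [[-1.0, 0.001, 0.002], [0.001, 1.0, -0.0], [-0.002, -0.0, -1.0]]
```

View pics/a8.png

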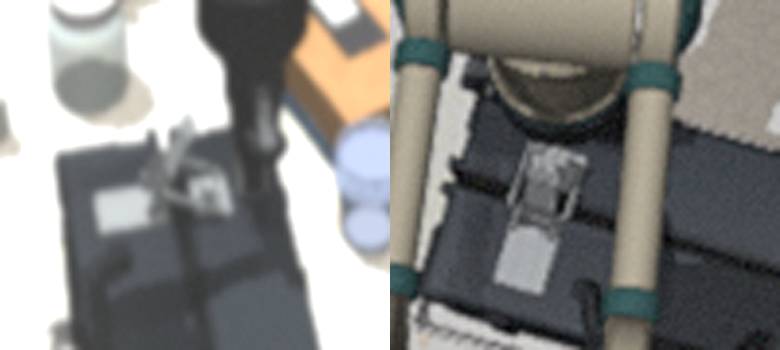

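Call:
step_arm(deltas=[1,0,0,0.0006,0,0,0,1,0,0,0,0,0,0])

```text
time_s: 10.4
tcp_pos: [0.6229, 0.0177, 0.226]
eef_rot: [0.0, 0.141, 0.99, 0.0]
force: [0.2, 0.1, 0.6]
width: -0.0004
```

```bash
python3 - <<'E'
from h import *
st()
s=pickle.load(open('side_a8.pkl','rb'));W=cloud(s);C=(W-O)@RC.T*1000
m=(s['depth']>0)&(C[...,0]>-10)&(C[...,0]<48)&(C[...,1]>75)&(C[...,1]<84)&(C[...,2]>1)&(C[...,2]<60)
for v,u in zip(*np.nonzero(m)):print(u,v,C[v,u].round(0),end=';')
im=cv2.resize(s['image'][140:185,255:310,::-1],None,fx=12,fy=12,interpolation=cv2.INTER_CUBIC);cv2.imwrite('pics/a8z.png',cv2.convertScaleAbs(im,alpha=1.5))
E
```

```text
t 10.4 case mm [57.4 99.7  2. ] F case [0.14 0.17 0.61] w -0.0004
tool axes in case [[-1.0, 0.001, -0.0], [0.001, 1.0, 0.0], [0.0, 0.0, -1.0]]
290 162 [48. 83. 57.];289 164 [44. 77. 56.];289 165 [44. 75. 54.];269 172 [-7. 84. 30.];269 173 [-7. 81. 29.];270 173 [-5. 82. 28.];269 174 [-7. 84. 23.];270 174 [-5. 82. 24.];271 174 [-2. 82. 24.];272 174 [ 0. 80. 26.];271 175 [-3. 76. 26.];272 175 [ 0. 81. 21.];273 175 [ 3. 81. 21.];274 175 [ 5. 80. 21.];275 175 [ 8. 79. 22.];276 175 [10. 79. 21.];275 176 [ 8. 79. 18.];276 176 [11. 81. 16.];277 176 [13. 81. 15.];278 176 [16. 81. 15.];279 176 [18. 79. 16.];280 176 [21. 82. 12.];268 177 [-10.  84.  13.];279 177 [18. 79. 12.];280 177 [21. 79. 11.];281 177 [24. 81. 10.];282 177 [26. 82.  8.];283 177 [29. 81.  8.];284 177 [32. 83.  6.];285 177 [35. 83.  5.];286 177 [37. 84.  4.];290 177 [47. 79.  6.];281 178 [24. 81.  6.];283 178 [29. 81.  5.];284 178 [32. 84.  1.];285 178 [34. 80.  4.];286 178 [37. 80.  4.];287 178 [40. 82.  2.];275 179 [ 8. 84.  2.];276 179 [11. 82.  3.];277 179 [13. 83.  2.];282 179 [26. 81.  1.];283 179 [29. 80.  1.];284 179 [31. 79.  2.];286 179 [36. 78.  2.];287 179 [39. 77.  3.];290 179 [47. 77.  2.];269 180 [-8. 82.  2.];270 180 [-5. 83.  1.];275 180 [ 7. 80.  2.];282 180 [26. 77.  1.];284 180 [31. 76.  2.];269 181 [-8. 80.  1.];270 181 [-6. 80.  1.];275 181 [ 7. 76.  2.];276 181 [ 9. 75.  3.];278 181 [15. 76.  1.];279 181 [17. 75.  1.];
```

View pics/a8z.png

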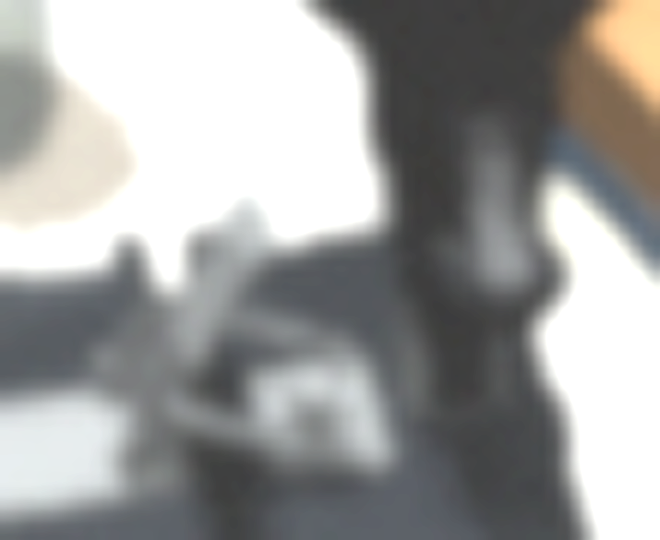

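Call:
step_arm(deltas=[1,0,0,0.0008,0,0,0,1,0,0,0.0006,0,0,0,1,0,0,0,0,0,0])

```text
time_s: 10.78
tcp_pos: [0.6229, 0.0177, 0.2243]
eef_rot: [-0.0, 0.141, 0.99, 0.0]
force: [1.0, 0.0, 0.9]
width: 0.0001
```

Call:
step_arm(deltas=[1,0,0,0.0005,0,0,0,1,0,0,0,0,0,0])

```text
time_s: 11.02
tcp_pos: [0.6229, 0.0177, 0.2239]
eef_rot: [-0.0, 0.141, 0.99, 0.0]
force: [-0.2, 0.0, 0.2]
width: -0.0001
```

Call:
step_arm(deltas=[1,0.003,0,0,0,0,0,1,0.003,0,0,0,0,0,1,0.001,0,0,0,0,0])

```text
time_s: 11.4
tcp_pos: [0.6159, 0.0197, 0.224]
eef_rot: [-0.0, 0.141, 0.99, 0.0]
force: [0.2, 0.1, 0.0]
width: 0.0
```

Call:
step_arm(deltas=[1,0.001,0,0,0,0,0,1,0.001,0,0,0,0,0])

```text
time_s: 11.65
tcp_pos: [0.6148, 0.0201, 0.2241]
eef_rot: [0.001, 0.141, 0.99, 0.0]
force: [1.9, -0.4, 0.2]
width: -0.0002
```

Call:
step_arm(deltas=[1,0.001,0,0,0,0,0,1,0.001,0,0,0,0,0])

```text
time_s: 11.9
tcp_pos: [0.6141, 0.0203, 0.2245]
eef_rot: [0.002, 0.141, 0.99, -0.0]
force: [4.7, -0.9, 1.2]
width: -0.0
```

```bash
python3 pic.py a9
```

```text
t 11.9 case mm [48.2 99.7  0.5] F case [4.74 0.44 1.22] w -0.0
tool axes in case [[-1.0, 0.001, -0.004], [0.001, 1.0, 0.0], [0.004, 0.0, -1.0]]
```

View pics/a9.png

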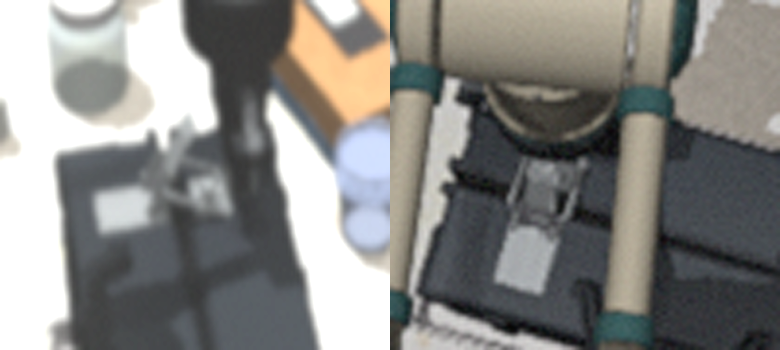

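Call:
step_arm(deltas=[1,0.001,0,0,0,0,0,1,0,0,0,0,0,0])

```text
time_s: 12.25
tcp_pos: [0.6129, 0.0207, 0.2246]
eef_rot: [0.002, 0.141, 0.99, -0.0]
force: [4.2, -2.1, 1.3]
width: 0.0002
```

Call:
step_arm(deltas=[1,0.001,0,0,0,0,0,1,0,0,0,0,0,0])

```text
time_s: 12.5
tcp_pos: [0.6119, 0.021, 0.2246]
eef_rot: [0.002, 0.141, 0.99, -0.0]
force: [4.7, -1.7, 1.2]
width: -0.0001
```

Call:
step_arm(deltas=[1,0.001,0,0.0004,0,0,0,1,0.001,0,0,0,0,0])

```text
time_s: 12.75
tcp_pos: [0.6107, 0.0213, 0.2246]
eef_rot: [0.003, 0.141, 0.99, -0.0]
force: [5.9, -1.7, 1.4]
width: -0.0003
```

Call:
step_arm(deltas=[1,0.001,0,0,0,0,0,1,0.001,0,0,0,0,0])

```text
time_s: 13.0
tcp_pos: [0.6088, 0.0218, 0.2247]
eef_rot: [0.003, 0.142, 0.99, -0.0]
force: [6.6, -2.5, 1.5]
width: 0.0
```

```bash
python3 pic.py b1; python3 - <<'E'
from h import *
s=pickle.load(open('side_b1.pkl','rb'))
im=cv2.resize(s['image'][140:185,255:310,::-1],None,fx=12,fy=12,interpolation=cv2.INTER_CUBIC);cv2.imwrite('pics/b1z.png',cv2.convertScaleAbs(im,alpha=1.5))
E
```

```text
t 13.0 case mm [42.7 99.7  0.7] F case [ 7.06 -0.56  1.51] w 0.0
tool axes in case [[-1.0, 0.001, -0.006], [0.001, 1.0, 0.0], [0.006, 0.0, -1.0]]
```

View pics/b1z.png

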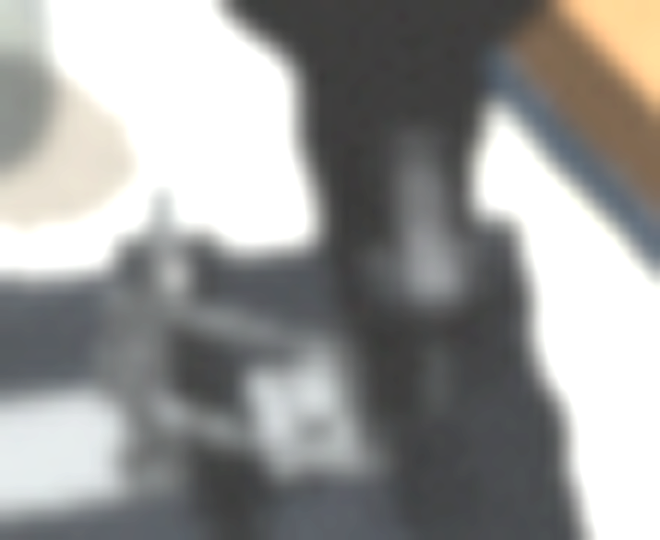

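Call:
step_arm(deltas=[1,0.001,0,0,0,0,0,1,0,0,0,0,0,0])

```text
time_s: 13.35
tcp_pos: [0.6077, 0.0221, 0.2246]
eef_rot: [0.003, 0.141, 0.99, -0.0]
force: [5.4, -1.4, 3.4]
width: 0.0006
```

Call:
step_arm(deltas=[1,0.001,0,0,0,0,0,1,0,0,0,0,0,0])

```text
time_s: 13.6
tcp_pos: [0.6069, 0.0223, 0.2247]
eef_rot: [0.003, 0.141, 0.99, -0.0]
force: [5.5, -2.4, 1.9]
width: -0.0001
```

Call:
step_arm(deltas=[1,0.001,0,0,0,0,0,1,0,0,0,0,0,0])

```text
time_s: 13.85
tcp_pos: [0.6065, 0.0224, 0.2247]
eef_rot: [0.003, 0.142, 0.99, -0.0]
force: [7.6, -2.3, 0.5]
width: -0.0
```

```bash
python3 pic.py b2; python3 - <<'E'
from h import *
s=pickle.load(open('side_b2.pkl','rb'))
im=cv2.resize(s['image'][140:185,255:310,::-1],None,fx=12,fy=12,interpolation=cv2.INTER_CUBIC);cv2.imwrite('pics/b2z.png',cv2.convertScaleAbs(im,alpha=1.5))
E
```

```text
t 13.85 case mm [40.3 99.6  0.7] F case [ 7.99 -0.09  0.48] w -0.0
tool axes in case [[-1.0, 0.001, -0.007], [0.001, 1.0, 0.0], [0.007, 0.0, -1.0]]
```

View pics/b2z.png

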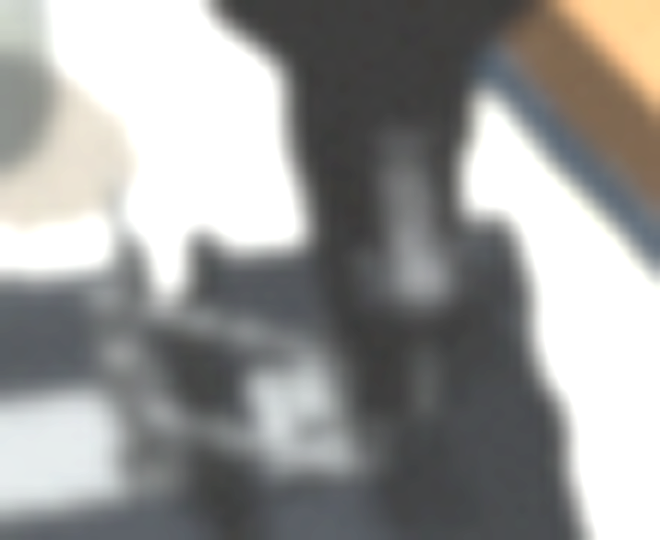

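```bash
python3 - <<'E'
from h import *
s=pickle.load(open('side_b2.pkl','rb'));W=cloud(s);C=(W-O)@RC.T*1000
m=(s['depth']>0)&(C[...,0]>-50)&(C[...,0]<28)&(C[...,1]>75)&(C[...,1]<128)&(C[...,2]>8)&(C[...,2]<75)
for v,u in zip(*np.nonzero(m)):
  if v%2==0:print(u,v,C[v,u].round(0),end=';')
E
```

```text
279 154 [ 23. 106.  68.];264 156 [-16. 101.  72.];265 156 [-13.  99.  73.];264 158 [-16. 101.  66.];265 158 [-14.  94.  71.];280 158 [22. 84. 75.];265 160 [-15.  88.  70.];280 160 [ 26. 106.  46.];281 160 [25. 85. 66.];282 160 [27. 83. 67.];265 162 [-15.  94.  58.];282 162 [27. 84. 60.];263 164 [-18. 111.  35.];264 164 [-16. 107.  39.];265 164 [-15.  96.  49.];266 164 [-13.  91.  53.];281 164 [26. 92. 45.];282 164 [27. 84. 52.];263 166 [-19. 108.  30.];264 166 [-16. 111.  28.];265 166 [-13. 111.  27.];266 166 [-13.  94.  43.];268 166 [ -4. 117.  19.];269 166 [ -2. 117.  19.];270 166 [  1. 117.  18.];271 166 [  3. 116.  19.];272 166 [  6. 118.  16.];282 166 [27. 86. 44.];263 168 [-19. 107.  24.];264 168 [-16. 108.  23.];265 168 [-14. 102.  28.];266 168 [-13.  89.  41.];275 168 [ 14. 116.  10.];277 168 [ 19. 113.  11.];278 168 [ 22. 115.   9.];263 170 [-19. 109.  15.];264 170 [-19.  87.  36.];265 170 [-16.  89.  34.];266 170 [-14.  88.  35.];267 170 [-11.  88.  34.];279 170 [ 23. 106.  10.];263 172 [-20. 108.   9.];264 172 [-19.  90.  27.];265 172 [-17.  84.  32.];266 172 [-14.  92.  24.];267 172 [-12.  87.  28.];279 172 [21. 98. 11.];280 172 [24. 97. 12.];265 174 [-17.  90.  19.];266 174 [-14.  89.  20.];267 174 [-13.  79.  29.];268 174 [-10.  79.  28.];269 174 [-8. 81. 26.];265 176 [-17.  86.  16.];266 176 [-15.  86.  15.];267 176 [-12.  88.  13.];268 176 [-10.  83.  17.];269 176 [-7. 88. 12.];272 176 [-0. 79. 19.];273 176 [ 3. 80. 18.];274 176 [ 5. 80. 17.];275 176 [ 8. 80. 17.];276 176 [11. 82. 14.];277 176 [14. 84. 11.];266 178 [-15.  83.  11.];267 178 [-13.  84.  10.];279 178 [17. 76. 12.];281 178 [23. 77. 10.];
```

Call:
step_arm(deltas=[1,0.0005,0,0,0,0,0,1,0,0,0,0,0,0])

```text
time_s: 14.2
tcp_pos: [0.6064, 0.0225, 0.2248]
eef_rot: [0.004, 0.142, 0.99, -0.0]
force: [7.8, -2.3, 2.1]
width: 0.0003
```

Call:
step_arm(deltas=[1,0.0005,0,0,0,0,0,1,0,0,0,0,0,0])

```text
time_s: 14.45
tcp_pos: [0.6063, 0.0225, 0.2248]
eef_rot: [0.004, 0.142, 0.99, -0.0]
force: [9.2, -2.2, 1.3]
width: 0.0002
```

It stopped against something stiff at about 9 N. That could be the finger on the lip edge or the bar on the keeper. I'll back off and look before going on.

Call:
step_arm(deltas=[1,-0.004,0,0,0,0,0,1,-0.006,0,0,0,0,0,1,0,0,-0.03,0,0,0,1,0,0,-0.03,0,0,0,1,0,0,-0.04,0,0,0,1,-0.04,0,-0.02,0,0,0,1,-0.04,0,0,0,0,0])

```text
time_s: 15.32
tcp_pos: [0.6896, -0.0014, 0.3458]
eef_rot: [0.001, 0.141, 0.99, 0.0]
force: [1.2, 0.3, -0.6]
width: -0.0001
```

```bash
python3 pic.py b3; python3 - <<'E'
from h import *
s=pickle.load(open('side_b3.pkl','rb'))
a=cv2.resize(s['image'][145:185,255:295,::-1],(390,390),interpolation=cv2.INTER_CUBIC)
t=pickle.load(open('top_b3.pkl','rb'))
b=cv2.resize(t['image'][180:220,240:280,::-1],(390,390),interpolation=cv2.INTER_CUBIC)
cv2.imwrite('pics/b3z.png',cv2.convertScaleAbs(np.hstack([a,b]),alpha=1.7))
E
```

```text
t 15.325 case mm [126.7  99.9 121.8] F case [ 1.12  0.6  -0.63] w -0.0001
tool axes in case [[-1.0, 0.0, -0.002], [0.0, 1.0, 0.001], [0.002, 0.001, -1.0]]
```

View pics/b3z.png

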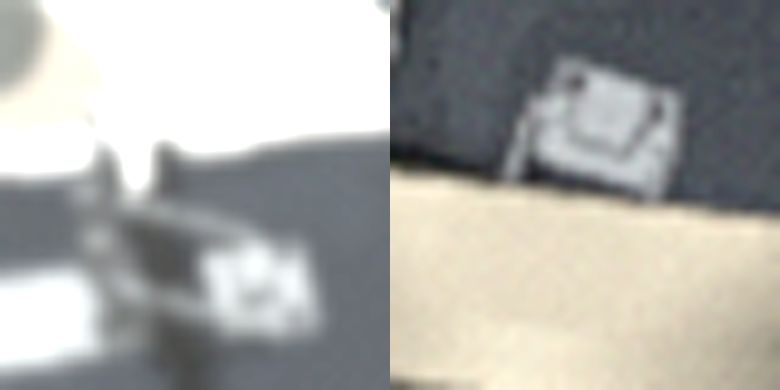

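View pics/b3.png

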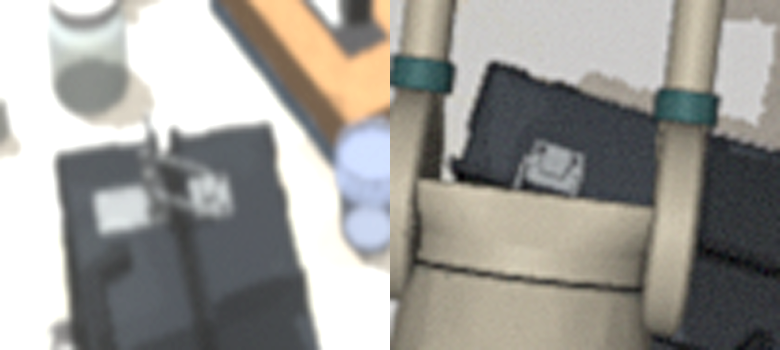

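```bash
python3 - <<'E'
from h import *
t=pickle.load(open('top_b3.pkl','rb'));O[2]=.2232
b=cv2.resize(t['image'][180:202,248:274,::-1],None,fx=26,fy=26,interpolation=cv2.INTER_LANCZOS4)
b=cv2.convertScaleAbs(b,alpha=2)
# overlay: case-frame points
def P(x,y,z):
    w=RC.T@(np.array([x,y,z])/1000)+O;u,v=proj(t,w);return int((u-248+.5)*26),int((v-180+.5)*26)
for (x,z,col) in((26,5,(0,0,255)),(29,2,(0,255,0)),(32,2,(255,0,0))):
    cv2.line(b,P(x,80,z),P(x,120,z),col,1)
cv2.imwrite('pics/b3t.png',b);print(b.shape)
C=(cloud(t)-O)@RC.T*1000
for v in range(183,199):print(v,[(u,)+tuple(C[v,u].round(0).astype(int)) for u in range(252,270,2)])
E
```

```text
(572, 676, 3)
183 [(252, np.int64(42), np.int64(130), np.int64(2)), (254, np.int64(43), np.int64(125), np.int64(3)), (256, np.int64(45), np.int64(120), np.int64(0)), (258, np.int64(46), np.int64(116), np.int64(0)), (260, np.int64(48), np.int64(111), np.int64(1)), (262, np.int64(49), np.int64(106), np.int64(1)), (264, np.int64(51), np.int64(101), np.int64(0)), (266, np.int64(52), np.int64(96), np.int64(2)), (268, np.int64(54), np.int64(92), np.int64(-1))]
184 [(252, np.int64(40), np.int64(129), np.int64(-1)), (254, np.int64(41), np.int64(124), np.int64(1)), (256, np.int64(43), np.int64(120), np.int64(-2)), (258, np.int64(44), np.int64(115), np.int64(1)), (260, np.int64(46), np.int64(110), np.int64(-1)), (262, np.int64(47), np.int64(105), np.int64(2)), (264, np.int64(48), np.int64(100), np.int64(2)), (266, np.int64(50), np.int64(96), np.int64(2)), (268, np.int64(52), np.int64(91), np.int64(0))]
185 [(252, np.int64(37), np.int64(128), np.int64(2)), (254, np.int64(39), np.int64(124), np.int64(-1)), (256, np.int64(40), np.int64(119), np.int64(3)), (258, np.int64(42), np.int64(114), np.int
[... 5331 characters left out ...]
105), np.int64(1)), (260, np.int64(14), np.int64(100), np.int64(3)), (262, np.int64(16), np.int64(95), np.int64(0)), (264, np.int64(17), np.int64(90), np.int64(4)), (266, np.int64(18), np.int64(86), np.int64(3)), (268, np.int64(20), np.int64(81), np.int64(0))]
198 [(252, np.int64(4), np.int64(117), np.int64(18)), (254, np.int64(7), np.int64(114), np.int64(1)), (256, np.int64(9), np.int64(109), np.int64(0)), (258, np.int64(10), np.int64(104), np.int64(4)), (260, np.int64(12), np.int64(99), np.int64(0)), (262, np.int64(13), np.int64(94), np.int64(3)), (264, np.int64(14), np.int64(90), np.int64(3)), (266, np.int64(15), np.int64(84), np.int64(11)), (268, np.int64(18), np.int64(80), np.int64(0))]
```

View pics/b3t.png

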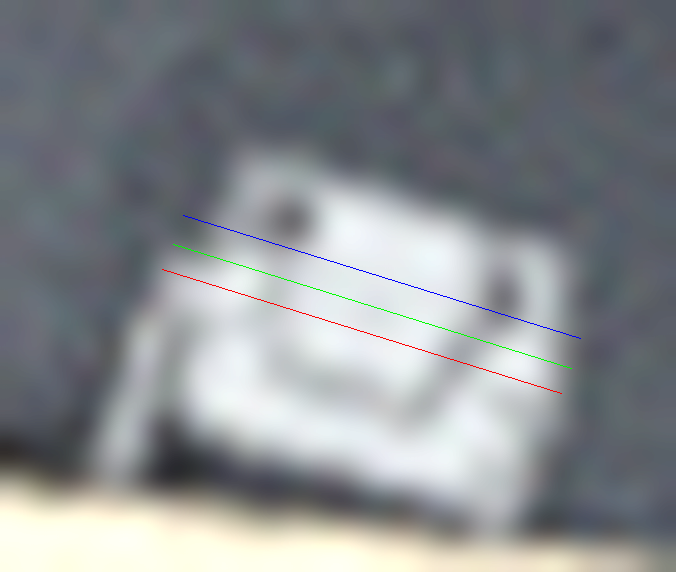

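The top view shows the crossbar at about x 26 to 27, running under the lip, whose top (z about 10) reaches x of about 28 to 29. The stop was therefore the finger on the lip edge, and the bar is hooked. I'll press the lever back from its +x side near the tip.

Call:
step_arm(deltas=[1,0.0395,0,0,0,0,0,1,0.0395,0,0,0,0,0,1,0.0395,0,0,0,0,0,1,0,0,0.03,0,0,0,1,0,0,0.03,0,0,0,1,0,0,0,0,0,0,1,0,0,0,0,0,0])

```text
time_s: 16.3
tcp_pos: [0.5753, 0.0317, 0.2842]
eef_rot: [-0.0, 0.141, 0.99, 0.0]
force: [0.2, 0.2, -0.5]
width: 0.0
```

```bash
sed -i 's/-.062,.224\]/-.062,.2232]/' h.py; python3 pic.py c1
```

```text
t 16.3 case mm [ 7.8 99.8 61. ] F case [ 0.14  0.22 -0.46] w 0.0
tool axes in case [[-1.0, 0.001, 0.0], [0.001, 1.0, 0.0], [-0.0, 0.0, -1.0]]
```

View pics/c1.png

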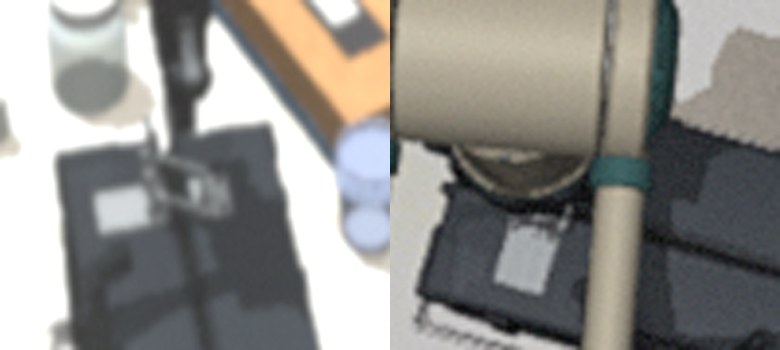

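Call:
step_arm(deltas=[1,0.004,0,0,0,0,0,1,0.004,0,0,0,0,0,1,0.003,0,0,0,0,0,1,0.002,0,0,0,0,0])

```text
time_s: 16.9
tcp_pos: [0.5629, 0.0352, 0.2838]
eef_rot: [0.0, 0.141, 0.99, -0.0]
force: [1.6, -0.7, -0.2]
width: 0.0002
```

Call:
step_arm(deltas=[1,0.002,0,0,0,0,0,1,0.002,0,0,0,0,0])

```text
time_s: 17.15
tcp_pos: [0.5591, 0.0362, 0.2835]
eef_rot: [0.0, 0.141, 0.99, -0.0]
force: [0.4, -0.0, 0.2]
width: 0.0001
```

Call:
step_arm(deltas=[1,0.002,0,0,0,0,0,1,0.002,0,0,0,0,0])

```text
time_s: 17.4
tcp_pos: [0.5553, 0.0374, 0.2833]
eef_rot: [0.0, 0.141, 0.99, 0.0]
force: [1.3, -1.0, -1.4]
width: 0.0
```

```bash
python3 pic.py c2
```

```text
t 17.4 case mm [-13.1  99.7  60.1] F case [ 1.48 -0.57 -1.4 ] w 0.0
tool axes in case [[-1.0, 0.001, -0.0], [0.001, 1.0, 0.0], [0.0, 0.0, -1.0]]
```

View pics/c2.png

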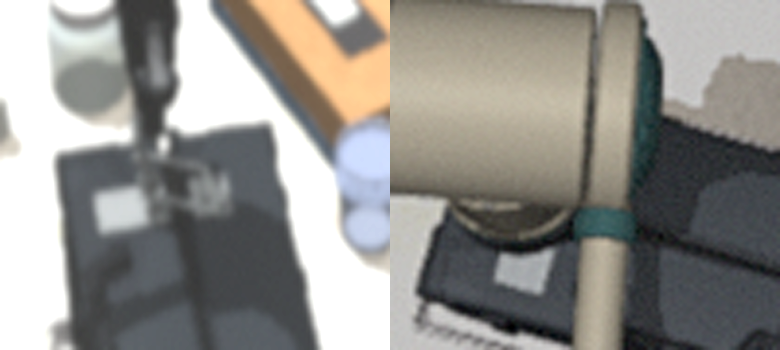

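```bash
python3 - <<'E'
from h import *
for n in('a8','b2','c1','c2'):
    s=pickle.load(open(f'side_{n}.pkl','rb'));C=(cloud(s)-O)@RC.T*1000
    m=(s['depth']>0)&(C[...,0]>-8)&(C[...,0]<48)&(C[...,1]>75)&(C[...,1]<84.5)&(C[...,2]>4)&(C[...,2]<40)
    P=C[m];print(n,P[np.argsort(P[:,0])].round(0)[:,[0,2]].astype(int).tolist())
s=pickle.load(open('side_c2.pkl','rb'))
im=cv2.resize(s['image'][145:185,255:295,::-1],(600,600),interpolation=cv2.INTER_CUBIC);cv2.imwrite('pics/c2z.png',cv2.convertScaleAbs(im,alpha=1.7))
E
```

```text
a8 [[-7, 30], [-7, 24], [-7, 31], [-5, 5], [-5, 25], [-5, 29], [-3, 27], [-2, 25], [0, 26], [0, 22], [3, 22], [5, 22], [8, 19], [8, 22], [10, 22], [11, 17], [13, 15], [16, 16], [18, 13], [18, 17], [21, 12], [21, 13], [24, 10], [24, 6], [26, 9], [29, 6], [29, 9], [32, 7], [34, 5], [35, 6], [37, 5], [37, 5], [39, 4], [47, 7]]
b2 [[-8, 25], [-8, 27], [-5, 26], [-3, 24], [-2, 4], [0, 27], [0, 20], [3, 19], [5, 18], [8, 18], [8, 13], [11, 15], [11, 10], [13, 11], [14, 12], [16, 4], [16, 12], [17, 13], [19, 10], [21, 9], [21, 11], [23, 10], [26, 8], [29, 6], [32, 7], [34, 8], [35, 28], [35, 24], [35, 16], [37, 26], [43, 19], [43, 29], [45, 25], [45, 18], [45, 32]]
c1 [[-8, 28], [-7, 23], [-7, 17], [-5, 23], [-4, 5], [-3, 25], [0, 24], [0, 16], [2, 23], [3, 23], [5, 22], [7, 20], [8, 15], [10, 18], [10, 12], [13, 12], [14, 5], [15, 14], [18, 4], [18, 8], [19, 8], [20, 11], [21, 7], [23, 8], [26, 6], [29, 6], [37, 7]]
c2 [[-8, 6], [-7, 13], [-6, 5], [-5, 25], [-5, 6], [-3, 20], [-2, 20], [0, 21], [0, 17], [3, 16], [5, 18], [8, 17], [10, 15], [10, 5], [11, 15], [13, 15], [13, 14], [15, 13], [16, 14], [17, 5], [18, 13], [19, 5], [21, 9], [23, 7], [24, 11], [26, 5], [26, 7], [26, 9], [29, 6], [29, 7], [34, 8], [35, 5]]
```

View pics/c2z.png

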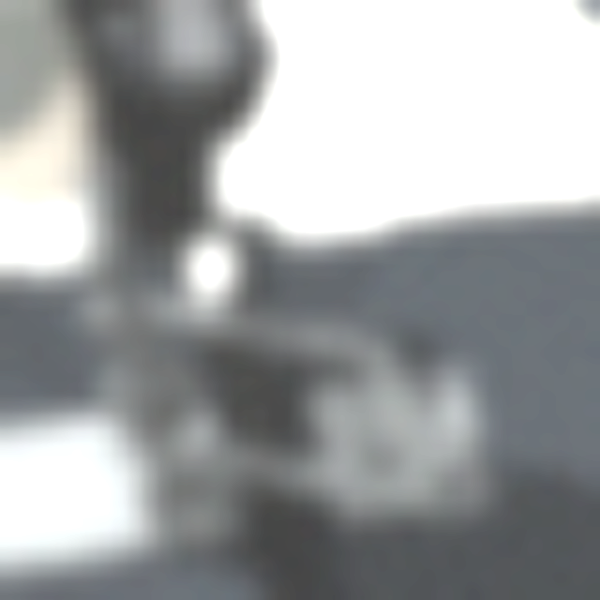

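The bail legs end at about x 26, z 7, though the lever has turned back by some 0.2 rad. The lip is holding the bar down. I'll go on along the lever's arc.

Call:
step_arm(deltas=[1,0.002,0,0.0003,0,0,0,1,0.002,0,0.0005,0,0,0])

```text
time_s: 17.75
tcp_pos: [0.552, 0.0384, 0.2827]
eef_rot: [0.001, 0.141, 0.99, -0.0]
force: [2.2, -0.7, -1.1]
width: 0.0001
```

Call:
step_arm(deltas=[1,0.002,0,0.0006,0,0,0,1,0.001,0,0.0004,0,0,0])

```text
time_s: 18.0
tcp_pos: [0.5492, 0.0392, 0.2817]
eef_rot: [0.001, 0.141, 0.99, -0.0]
force: [4.7, -1.0, -1.5]
width: 0.0003
```

Call:
step_arm(deltas=[1,0.0015,0,0.0006,0,0,0,1,0.001,0,0.0004,0,0,0])

```text
time_s: 18.25
tcp_pos: [0.5469, 0.0398, 0.2808]
eef_rot: [0.001, 0.141, 0.99, -0.0]
force: [5.2, -2.1, -2.9]
width: -0.0001
```

```bash
python3 pic.py c3
```

```text
t 18.25 case mm [-21.7  99.7  57.6] F case [ 5.55 -0.62 -2.86] w -0.0001
tool axes in case [[-1.0, 0.001, -0.002], [0.001, 1.0, -0.0], [0.002, -0.0, -1.0]]
```

View pics/c3.png

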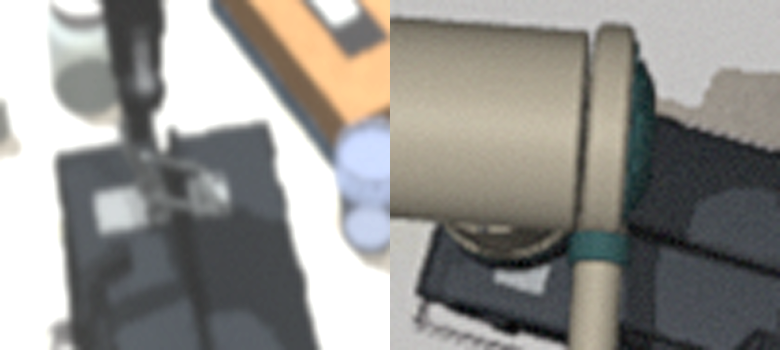

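Call:
step_arm(deltas=[1,0.0015,0,0.0012,0,0,0,1,0.0015,0,0.0012,0,0,0])

```text
time_s: 18.6
tcp_pos: [0.544, 0.0406, 0.2792]
eef_rot: [0.001, 0.141, 0.99, -0.0]
force: [3.7, -3.0, 3.1]
width: 0.0002
```

Call:
step_arm(deltas=[1,0.0015,0,0.0012,0,0,0,1,0.0015,0,0.0012,0,0,0])

```text
time_s: 18.85
tcp_pos: [0.5404, 0.0416, 0.2769]
eef_rot: [0.001, 0.141, 0.99, -0.0]
force: [2.7, -2.5, 6.6]
width: -0.0003
```

```bash
python3 -c "from h import *;st()"
```

```text
t 18.85 case mm [-28.5  99.6  53.7] F case [ 3.29 -1.62  6.59] w -0.0003
tool axes in case [[-1.0, 0.001, -0.001], [0.001, 1.0, -0.0], [0.001, -0.0, -1.0]]
```

Call:
step_arm(deltas=[1,0.0017,0,0.0012,0,0,0,1,0.0017,0,0.0012,0,0,0])

```text
time_s: 19.1
tcp_pos: [0.5372, 0.0425, 0.2746]
eef_rot: [0.001, 0.141, 0.99, -0.0]
force: [2.7, -2.3, 6.2]
width: -0.0
```

Call:
step_arm(deltas=[1,0.0017,0,0.0012,0,0,0,1,0.0017,0,0.0012,0,0,0])

```text
time_s: 19.35
tcp_pos: [0.5341, 0.0433, 0.2722]
eef_rot: [0.001, 0.141, 0.99, -0.0]
force: [4.4, -2.3, 6.2]
width: -0.0002
```

```bash
python3 pic.py c4
```

```text
t 19.35 case mm [-35.   99.5  49. ] F case [ 4.84 -1.03  6.15] w -0.0002
tool axes in case [[-1.0, 0.001, -0.002], [0.001, 1.0, -0.0], [0.002, -0.0, -1.0]]
```

View pics/c4.png

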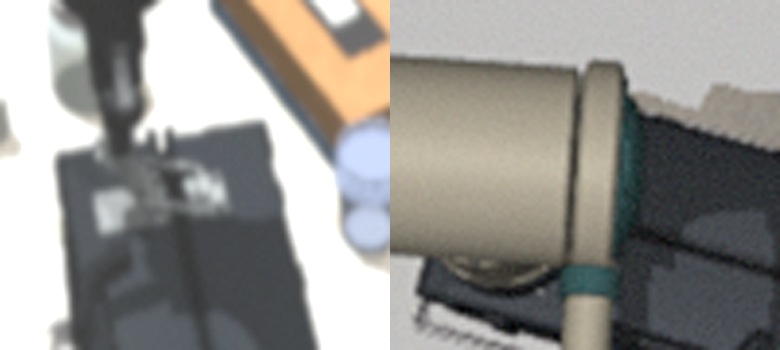

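Call:
step_arm(deltas=[1,0.0016,0,0.0014,0,0,0,1,0.0015,0,0.0015,0,0,0])

```text
time_s: 19.7
tcp_pos: [0.5311, 0.0441, 0.2692]
eef_rot: [0.001, 0.141, 0.99, -0.0]
force: [3.8, -3.6, 5.3]
width: 0.0001
```

Call:
step_arm(deltas=[1,0.0014,0,0.0015,0,0,0,1,0.0014,0,0.0016,0,0,0])

```text
time_s: 19.95
tcp_pos: [0.5284, 0.0448, 0.266]
eef_rot: [0.001, 0.141, 0.99, -0.0]
force: [4.3, -2.5, 5.5]
width: -0.0001
```

Call:
step_arm(deltas=[1,0.0013,0,0.0017,0,0,0,1,0.0012,0,0.0018,0,0,0])

```text
time_s: 20.2
tcp_pos: [0.5258, 0.0456, 0.2624]
eef_rot: [0.001, 0.141, 0.99, -0.0]
force: [2.5, -3.0, 5.3]
width: -0.0001
```

```bash
python3 -c "from h import *;st()"
```

```text
t 20.2 case mm [-43.6  99.3  39.2] F case [ 3.26 -2.22  5.29] w -0.0001
tool axes in case [[-1.0, 0.001, -0.001], [0.001, 1.0, -0.001], [0.001, -0.001, -1.0]]
```

Call:
step_arm(deltas=[1,0.0011,0,0.0018,0,0,0,1,0.001,0,0.0018,0,0,0])

```text
time_s: 20.45
tcp_pos: [0.5233, 0.0463, 0.258]
eef_rot: [-0.0, 0.141, 0.99, -0.0]
force: [2.7, -3.2, 4.6]
width: -0.0004
```

Call:
step_arm(deltas=[1,0.0009,0,0.0019,0,0,0,1,0.0008,0,0.0019,0,0,0])

```text
time_s: 20.7
tcp_pos: [0.5214, 0.0471, 0.2537]
eef_rot: [-0.001, 0.141, 0.99, -0.0]
force: [0.7, -2.4, 3.1]
width: -0.0
```

Call:
step_arm(deltas=[1,0.0007,0,0.0019,0,0,0,1,0.0006,0,0.0019,0,0,0])

```text
time_s: 20.95
tcp_pos: [0.5201, 0.0478, 0.2498]
eef_rot: [-0.001, 0.141, 0.99, 0.0]
force: [-0.6, -2.0, 1.9]
width: -0.0003
```

```bash
python3 pic.py c5
```

```text
t 20.95 case mm [-49.8  99.9  26.6] F case [-0.02 -2.05  1.9 ] w -0.0003
tool axes in case [[-1.0, 0.001, 0.002], [0.001, 1.0, 0.0], [-0.002, 0.0, -1.0]]
```

View pics/c5.png

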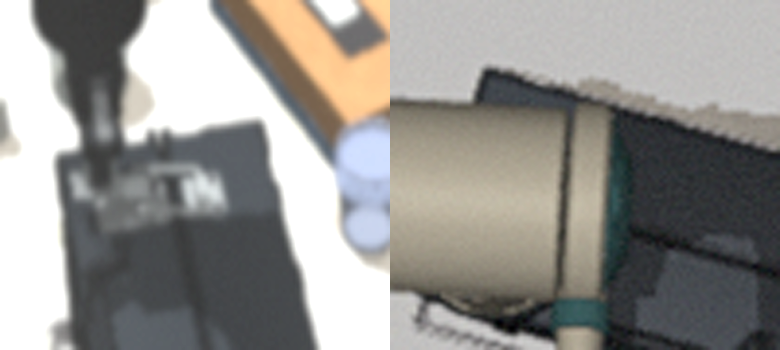

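The lever is at about 0.2 rad and the force is falling towards dead centre. Now I press straight down to the stop.

Call:
step_arm(deltas=[1,0.0004,0,0.0018,0,0,0,1,0.0003,0,0.0018,0,0,0,1,0,0,0.0015,0,0,0])

```text
time_s: 21.42
tcp_pos: [0.5198, 0.0481, 0.2449]
eef_rot: [-0.0, 0.141, 0.99, 0.0]
force: [-0.8, 0.6, 0.8]
width: 0.0
```

Call:
step_arm(deltas=[1,0,0,0.0015,0,0,0,1,0,0,0.001,0,0,0])

```text
time_s: 21.68
tcp_pos: [0.5203, 0.0477, 0.2425]
eef_rot: [0.0, 0.141, 0.99, 0.0]
force: [-0.2, -0.4, -0.8]
width: -0.0003
```

Call:
step_arm(deltas=[1,0,0,0.0008,0,0,0,1,0,0,0,0,0,0])

```text
time_s: 21.92
tcp_pos: [0.5203, 0.0476, 0.2419]
eef_rot: [-0.0, 0.141, 0.99, 0.0]
force: [-0.1, 0.4, 0.1]
width: 0.0003
```

Call:
step_arm(deltas=[1,0,0,0.0008,0,0,0,1,0,0,0,0,0,0])

```text
time_s: 22.18
tcp_pos: [0.5203, 0.0476, 0.2412]
eef_rot: [0.0, 0.141, 0.99, 0.0]
force: [-0.2, -0.4, -0.4]
width: -0.0003
```

Call:
step_arm(deltas=[1,0,0,0.0008,0,0,0,1,0,0,0,0,0,0])

```text
time_s: 22.42
tcp_pos: [0.5203, 0.0476, 0.241]
eef_rot: [0.0, 0.141, 0.99, 0.0]
force: [-2.5, 0.2, 4.2]
width: -0.0
```

Call:
step_arm(deltas=[1,0,0,0.0005,0,0,0,1,0,0,0,0,0,0])

```text
time_s: 22.68
tcp_pos: [0.5203, 0.0477, 0.241]
eef_rot: [0.001, 0.141, 0.99, 0.0]
force: [-1.7, -0.1, 5.8]
width: -0.0002
```

Call:
step_arm(deltas=[1,0,0,0.0006,0,0,0,1,0,0,0,0,0,0])

```text
time_s: 22.92
tcp_pos: [0.5203, 0.0477, 0.2409]
eef_rot: [0.001, 0.141, 0.99, 0.0]
force: [-2.8, 0.3, 9.8]
width: 0.0001
```

Call:
step_arm(deltas=[1,0,0,-0.004,0,0,0,1,0,0,-0.03,0,0,0,1,0.03,0,-0.03,0,0,0,1,0.05,0,-0.02,0,0,0,1,0.05,0.03,0,0,0,0,1,0.05,0.03,0,0,0,0,1,0.05,0.03,0,0,0,0,1,0,0,0,0,0,0,1,0,0,0,0,0,0])

```text
time_s: 24.05
tcp_pos: [0.3249, 0.1983, 0.3232]
eef_rot: [0.0, 0.141, 0.99, -0.0]
force: [0.7, 0.6, 0.5]
width: -0.0
```

```bash
python3 - <<'E'
from h import *
from cell import snapshot
st()
o=[]
for n,r,c in(("side",(140,320),(220,350)),("top",(155,275),(215,380))):
    s=snapshot(n);pickle.dump(s,open(n+'_d.pkl','wb'));cv2.imwrite(f'pics/d_{n}.png',s['image'][:,:,::-1])
    if n=='side': r,c=(145,195),(240,300)
    else: r,c=(180,235),(235,300)
    o.append(cv2.convertScaleAbs(cv2.resize(s['image'][r[0]:r[1],c[0]:c[1],::-1],(395,395),interpolation=cv2.INTER_CUBIC),alpha=1.6))
    C=(cloud(s)-O)@RC.T*1000
    m=(s['depth']>0)&(abs(C[...,1]-100)<7)&(C[...,0]>-70)&(C[...,0]<-25)&(C[...,2]>0)&(C[...,2]<80)
    P=C[m];print(n,len(P),'lever z vs x',[(x,np.median(P[abs(P[:,0]-x)<4][:,2]).round(1)) for x in range(-68,-24,6)])
cv2.imwrite('pics/d.png',np.hstack(o))
E
```

```text
t 24.05 case mm [-279.2  190.   100. ] F case [0.54 0.79 0.48] w -0.0
tool axes in case [[-1.0, 0.0, -0.001], [0.0, 1.0, -0.0], [0.001, -0.0, -1.0]]
side 94 lever z vs x [(-68, np.float64(17.6)), (-62, np.float64(16.7)), (-56, np.float64(17.7)), (-50, np.float64(18.1)), (-44, np.float64(18.1)), (-38, np.float64(18.3)), (-32, np.float64(18.4)), (-26, np.float64(18.9))]
top 108 lever z vs x [(-68, np.float64(19.9)), (-62, np.float64(17.2)), (-56, np.float64(17.6)), (-50, np.float64(17.9)), (-44, np.float64(18.2)), (-38, np.float64(18.7)), (-32, np.float64(18.8)), (-26, np.float64(18.0))]
```

View pics/d.png

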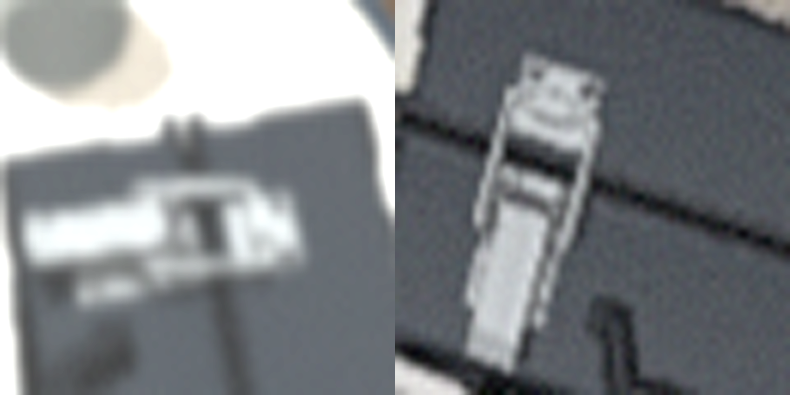

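View pics/d_side.png

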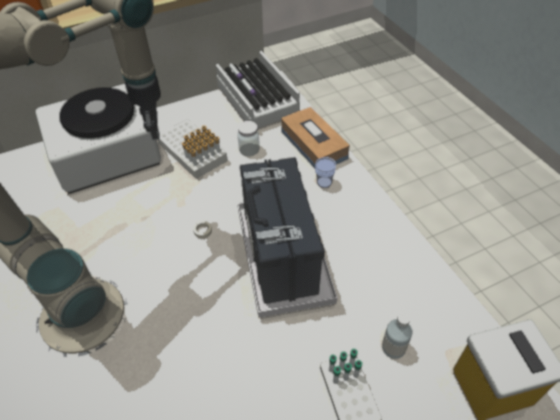

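The latch at (550,300) in the enlarged top view now looks like the fastened one. Its lever lies flat at a constant height of about 18 mm, the bail reaches to the keeper, and the seam is thin. The rest of the scene is unchanged and the arm is clear, so I'll hand in.

```bash
python3 -c "
from cell import close_job
print(close_job())"
```

```text
the job is handed in; nothing more can be done
None
```

The latch is fastened and the job is handed in, at about 24 s of the 67 s allowed. I swung the lever forward to about 2.0 rad and brought the bail down until its wire touched the case top. I then pushed the crossbar under the keeper's lip and pressed the lever back along its arc, past centre, onto its stop.

- **Forces:** the highest readings at the end of each move were about 10 N on the lever at its stop and 9.5 N while hooking. I had no force readings during the moves. The 9.5 N came when something stiff stopped the push, most likely the finger on the lip edge, so I backed off and looked before going on.
- **Last checks:** in both views the lever lies flat at about 17–19 mm above the case top. The bail reaches the keeper, the latch looks like the fastened one, and the seam is closed up. The other things look to be where they were, and the arm touches nothing.
- **Disagreements:**
  - The lever's height came out about 1 mm above the 16.8 mm I worked out from the sizes given, within the calibration error.
  - While hooking, the lever angle seen from the side suggested the bar was 2 mm short of the lip. The top view showed it under, and the later resistance and snap past centre confirmed that.

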